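# Tap three loose stoppers home

## Task

Three amber glass bottles on the lab bench have rubber stoppers standing proud: with the fingertips, press each stopper straight down, lightly, until it is fully home, first on the wide squat jar, then on the tall bottle, last on the small vial. Only touch them: do not lift, tip, shove or bang the bottles, and leave everything else on the bench where it is.

Things in the scene. Friction and masses are not known exactly. Their poses are not given: they have to be found in the camera images.
- jar: the wide squat jar (widest of the three), loose, round, amber glass, body 80 mm across, about 400 g full; its neck rim is 84 mm above its underside. Origin: centre of the underside, z up the axis. Its dark rubber stopper stands proud of the neck rim.
- jar_stopper_top (a point): centre of the flat top of that stopper's round crown (50 mm across; the stopper stands 14 mm thick above the rim when home), on the bottle's axis, z up; the hollow rubber crown gives about 1 mm per 2.5 N, 6 mm at most, and springs back; 98 mm above the bottle's underside, unpressed, when the stopper is fully home, 108 mm with it as far out as it goes
- jar_stopper (a joint): how far the stopper has been pushed in, m: 0 is 10 mm proud, 0.010 is fully home (flange on the neck rim, hard stop). It starts between 0 and 0.004, slides straight down against about 3 N of friction plus 25 N per m/s, stays wherever it is left, and cannot be pulled out
- tall_bottle: the tall bottle (tallest of the three), loose, round, amber glass, body 62 mm across, about 400 g full; its neck rim is 146 mm above its underside. Origin: centre of the underside, z up the axis. Its dark rubber stopper stands proud of the neck rim.
- tall_bottle_stopper_top (a point): centre of the flat top of that stopper's round crown (38 mm across; the stopper stands 14 mm thick above the rim when home), on the bottle's axis, z up; the hollow rubber crown gives about 1 mm per 2.5 N, 6 mm at most, and springs back; 160 mm above the bottle's underside, unpressed, when the stopper is fully home, 170 mm with it as far out as it goes
- tall_bottle_stopper (a joint): how far the stopper has been pushed in, m: 0 is 10 mm proud, 0.010 is fully home (flange on the neck rim, hard stop). It starts between 0 and 0.004, slides straight down against about 3 N of friction plus 25 N per m/s, stays wherever it is left, and cannot be pulled out
- vial: the small vial (shortest and narrowest of the three), loose, round, amber glass, body 50 mm across, about 120 g full; its neck rim is 60 mm above its underside. Origin: centre of the underside, z up the axis. Its dark rubber stopper stands proud of the neck rim.
- vial_stopper_top (a point): centre of the flat top of that stopper's round crown (34 mm across; the stopper stands 14 mm thick above the rim when home), on the bottle's axis, z up; the hollow rubber crown gives about 1 mm per 2.5 N, 6 mm at most, and springs back; 74 mm above the bottle's underside, unpressed, when the stopper is fully home, 84 mm with it as far out as it goes
- vial_stopper (a joint): how far the stopper has been pushed in, m: 0 is 10 mm proud, 0.010 is fully home (flange on the neck rim, hard stop). It starts between 0 and 0.004, slides straight down against about 3 N of friction plus 25 N per m/s, stays wherever it is left, and cannot be pulled out
- square_bottle: bystander, loose: square white plastic bottle 50 x 50 mm, 94 mm high with its blue screw cap, already closed. Origin: centre of underside
- tube_rack: bystander, loose: clear plastic rack of capped microtubes, 90 (x) x 160 (y) mm, 50 mm high. Origin: centre of underside
- well_plate: bystander, loose: white 96-well plate, 85 (x) x 127 (y) mm, 13 mm high. Origin: centre of underside
- rotor_disc: bystander, loose: black rotor disc with holes, 90 mm across, hub 22 mm high. Origin: centre of underside
- pipette: bystander, loose: white pipette lying flat along its x axis, from 140 mm behind to 100 mm ahead of its origin, 22 mm wide, 21 mm high. Origin: on the underside
- marker: bystander, loose: black marker lying flat along its x axis, 120 mm long, 12 mm thick. Origin: centre of underside
- tip_box: bystander, loose: grey box of pipette tips, 85 (x) x 120 (y) mm, 48 mm high. Origin: centre of underside
Things that resemble listed ones, but are neither listed nor needed, are in the scene too. What is shaped like the jar but blue or purple is not meant. Leave any purple look-alike of the vial alone.

How it is judged:
By the outcome, as a careful person would: the job done as asked, in the order asked, and still so for the second after the job is handed in, with the robot touching nothing.
It also fails if it takes over 48 s, if anything falls off the work surface, if the arm or the gripper's body presses on something with over 40 N, if the wrist force passes 120 N, or if a joint passes its speed limit or range.

## Robot

A 7-joint arm with a two-finger parallel gripper is mounted at the origin on the work surface. World frame = base frame: x ahead of the robot, y to its left, z up, the work surface at z = 0. Lengths are in m, angles in rad, forces in N, time in s.
With the tool pointing down it reaches from about 0.425 to 0.975 m from the base axis. Payload 16.7 kg.
Tool frame: the origin (TCP) lies on the mounting face of the last link; the fingertips stand 173 mm ahead of it and the grasp point (between the pads) lies 155 mm ahead of it; z points along the fingers, y is the line along which they close (so a half turn about z gives the same grasp; the last joint's range is limited). The gripper opens to 85 mm and grips with 20 to 120 N. Pads are 22 mm wide; open, the fingers measure 114 mm over their backs; the gripper's body (76 mm by 85 mm) begins 54 mm behind the grasp point. The pads swing forward as they close: fully open they stand 13 mm farther back than shut.
Start: joints at [-1.349, 0.426, 0.074, 1.606, -0.034, 1.111, -0.067], TCP at [0.245, 0.629, 0.405] pointing down, gripper open.
Joint ranges: [-2.85, 2.85], [-0.5, 2.14], [-1.23, 1.37], [0.21, 2.46], [-1.02, 4.16], [0.16, 2.05], [-2.73, 2.73]. Speed limits (rad/s): [1.89, 1.89, 2.39, 2.39, 3.01, 3.01, 3.01].

## Interface

Orientations are given as a rotation vector (axis times angle).
In Python, from station import state, get_image, ctrl gives the robot as it stands.
- The arm moves only by the tool carry_out, never from a script. Its argument "commands" is a list of rows, each an object of numbers: "jaw": the opening, from -1 (shut) to 1 (fully open); "x", "y", "z": the shift along the tool's x, y, z each as a share of 250 mm, from -1 to 1; "ax", "ay", "az": the turn, a rotation vector about the tool's x, y, z each as a share of pi rad, from -1 to 1. In form: [{"jaw": .., "x": .., "y": .., "z": .., "ax": .., "ay": .., "az": ..}, ...]. A call has exactly 5 rows; each row is the pose to reach, as a shift and turn from the pose commanded when the call began, along the tool's axes at that moment, turning the shorter way round; what a row does not reach only later rows make up. A row lasts 1/8 s, in which the tool goes at most 62.5 mm and 10.7 degrees, less where a joint would pass 70% of its speed; a pose out of reach is approached as far as the arm can. A call with a number of a shift or a turn outside -1 to 1 is refused whole. A call with a gripper value outside its range is refused whole. The fingers move at their own pace and stop on an object; "force" is the grip in N (left out, the last holds). Time passes only in rows, so rows that repeat a pose let the fingers close, or fill a call up. It gives the time, the measured TCP pose, the force, the opening and the grip force at its end, in the units of the state.
- state(): the state, without advancing time (a new reading comes with each control period).
- get_image(name): name is "scene" or "top" or "wrist"; returns a dict with "frame" (420x560x3 uint8, blue, green, red), "depth" (420x560 float32, m along the optical axis (not along the pixel's ray), 0 where there is no reading), "mtx" (3x3 intrinsics, pixels), "D" ([k1, k2, p1, p2, k3] as OpenCV has them; the pictures are not rectified), "world_from_camera" (4x4, takes a point from camera to world coordinates). Camera axes: x right, y down, z forward; pixel columns grow to the right and rows downward; lengths in m; the calibration is good to about 2 mm. A picture is of the moment at which its call begins.
- ctrl.sign_off(): hands the job in; it is judged then, once.
The state is a dict: "clock": time; "qpos": joint angles; "joint_velocities": joint speeds; "joint_efforts": joint torques, N m; "position": TCP position; "ee_rot": TCP orientation; "contact_force": force on the tool from outside, world axes, zero at the start; "torque": the same for the moment, N m; "finger_gap": finger opening in m; "finger_force": force on a finger pad.
Only numpy, scipy, OpenCV 4.12 (cv2) and the standard library are available. Lean on these libraries where they do the work, as an engineer would, in place of code of your own. Each camera call takes 0.05 s, during which the arm holds its last target. There are 200 camera calls.

## Working session

There is one attempt and no reset: what is moved stays moved. The work goes in short steps, Python scripts to look and compute and a tool call to move; the robot and the scene stay as the last step left them, time stands still between calls to the robot, and variables do not carry over. Pictures are saved under pics/ and viewed, at most 10 in all, crops included, and the job is handed in when it is done.

Besides the shell and the picture viewer there is one more tool, called after ">>>" by a JSON object that holds its "fn" and its "kwargs", one argument or row to a line. carry_out: Moves the arm, as the interface text tells. Shift numbers are shares of 250 mm and turn numbers shares of pi rad, none past 1 either way. Its arguments: {"type":"object","properties":{"commands":{"type":"array","items":{"type":"object","properties":{"jaw":{"type":"number"},"x":{"type":"number","minimum":-1,"maximum":1},"y":{"type":"number","minimum":-1,"maximum":1},"z":{"type":"number","minimum":-1,"maximum":1},"ax":{"type":"number","minimum":-1,"maximum":1},"ay":{"type":"number","minimum":-1,"maximum":1},"az":{"type":"number","minimum":-1,"maximum":1}}}},"force":{"type":"number"}},"required":["commands"]}

```bash
mkdir -p pics; python3 - <<'E'
from station import state,get_image
import cv2,numpy as np
s=state();print({k:np.round(v,3).tolist() for k,v in s.items()})
for n in("top","scene"):
    g=get_image(n);cv2.imwrite(f"pics/{n}0.png",g["frame"]);np.savez(f"{n}0.npz",**g)
    print(n,g["world_from_camera"].round(3).tolist(),g["mtx"].round(1).tolist(),g["D"])
E
```

```text
{'clock': 0.0, 'qpos': [-1.349, 0.427, 0.074, 1.607, -0.034, 1.111, -0.067], 'joint_velocities': [-0.002, -0.001, 0.0, -0.002, -0.001, 0.003, 0.0], 'joint_efforts': [-0.001, -94.983, 3.76, -46.35, 0.019, 0.01, -0.0], 'position': [0.245, 0.629, 0.404], 'ee_rot': [-0.581, -3.087, 0.002], 'contact_force': [0.082, 0.319, 0.493], 'torque': [0.014, 0.008, 0.043], 'finger_force': 0.0, 'finger_gap': 0.086}
top [[0.011, -0.998, 0.058, 0.483], [-1.0, -0.011, 0.001, 0.028], [-0.0, -0.058, -0.998, 1.227], [0.0, 0.0, 0.0, 1.0]] [[483.4, 0.0, 288.7], [0.0, 483.4, 217.7], [0.0, 0.0, 1.0]] [0.05614085 0.         0.         0.         0.        ]
scene [[0.651, 0.483, -0.586, 1.119], [0.759, -0.402, 0.511, -0.469], [0.011, -0.778, -0.629, 0.722], [0.0, 0.0, 0.0, 1.0]] [[463.4, 0.0, 283.3], [0.0, 463.4, 206.9], [0.0, 0.0, 1.0]] [-0.09652574  0.          0.          0.          0.        ]
```

View pics/top0.png

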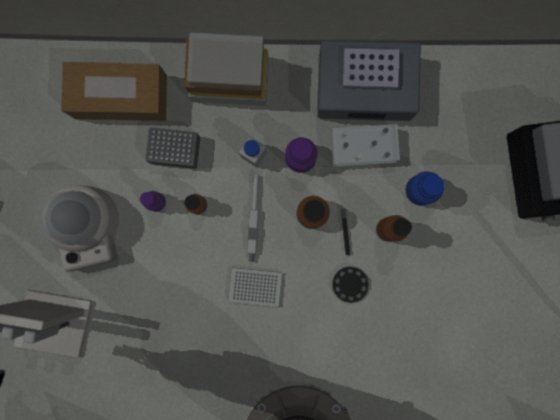

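View pics/scene0.png

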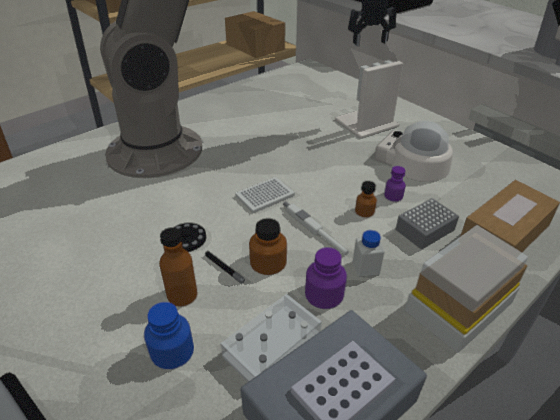

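The top view shows the amber jar's stopper at about (315,210), the tall bottle's at (401,227) and the vial's at (193,204). The blue and purple look-alikes stand apart from them.

```bash
cat > h.py <<'E'
import cv2,numpy as np
def cloud(g):
    d=g["depth"];v,u=np.mgrid[:d.shape[0],:d.shape[1]]
    p=cv2.undistortPoints(np.stack([u,v],-1).reshape(-1,1,2).astype(float),g["mtx"],g["D"]).reshape(*d.shape,2)
    c=np.dstack([p*d[...,None],d]);T=g["world_from_camera"]
    w=c@T[:3,:3].T+T[:3,3];w[d==0]=np.nan;return w
E
python3 - <<'E'
import numpy as np,cv2
from h import cloud
B={"jar":((315,210),.098,.108,.025),"tall":((401,227),.160,.170,.019),"vial":((193,204),.074,.084,.017)}
W={n:cloud(np.load(f"{n}0.npz")) for n in("top","scene")}
est={}
for b,((u,v),lo,hi,r) in B.items():
    c0=np.nanmedian(W["top"][v-2:v+3,u-2:u+3].reshape(-1,3),0)
    for n in W:
        w=W[n].reshape(-1,3); 
        m=(np.hypot(*(w[:,:2]-c0[:2]).T)<.045)&(w[:,2]>lo-.006)&(w[:,2]<hi+.006)
        p=w[m]; zt=np.median(p[:,2]) if len(p) else 0
        q=p[np.abs(p[:,2]-zt)<.004]
        (cx,cy),R=cv2.minEnclosingCircle(q[:,:2].astype(np.float32))
        print(b,n,c0.round(4),len(p),"zmed",zt.round(4),"mean",q.mean(0).round(4),"circ",round(cx,4),round(cy,4),round(R,4),"r",r)
# table & neighbours
w=W["top"];print("table z",np.nanmedian(w[300:330,170:210,2]))
im=np.load("top0.npz")["frame"]
cv2.imwrite("pics/crop.png",np.hstack([cv2.resize(im[v-28:v+28,u-28:u+28],(260,260),interpolation=cv2.INTER_CUBIC) for (u,v),*_ in B.values()]))
E
```

```text
jar top [ 0.5672 -0.0317  0.1043] 376 zmed 0.1048 mean [ 0.5675 -0.0283  0.105 ] circ 0.5674 -0.0285 0.0249 r 0.025
jar scene [ 0.5672 -0.0317  0.1043] 428 zmed 0.1041 mean [ 0.5695 -0.0306  0.1045] circ 0.5679 -0.0293 0.0258 r 0.025
tall top [ 0.5274 -0.2166  0.1664] 270 zmed 0.1666 mean [ 0.529  -0.2208  0.1667] circ 0.5289 -0.2208 0.0197 r 0.019
tall scene [ 0.5274 -0.2166  0.1664] 332 zmed 0.1656 mean [ 0.5307 -0.222   0.1659] circ 0.5293 -0.2217 0.0195 r 0.019
vial top [0.5798 0.2562 0.0827] 176 zmed 0.0823 mean [0.5858 0.2611 0.0825] circ 0.5862 0.2619 0.0169 r 0.017
vial scene [0.5798 0.2562 0.0827] 135 zmed 0.0799 mean [0.5878 0.2592 0.0804] circ 0.5877 0.2612 0.0167 r 0.017
table z 0.00030364164298357643
```

View pics/crop.png

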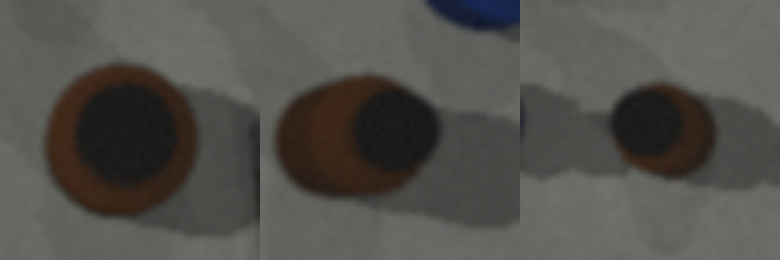

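The crops show clear dark crowns centred on my measured tops, and the fitted radii (25, 19.5 and 17 mm) and heights match the given sizes. Next I'll check the clearance of the travel swath and work out the shifts.

```bash
cat >> h.py <<'E'
from scipy.spatial.transform import Rotation as Ro
T={"jar":(.5677,-.0288,.1045),"tall":(.5291,-.2212,.1662),"vial":(.5868,.2615,.0815)}
def togo(b,dz=0):
    from station import state
    s=state();R=Ro.from_rotvec(s["ee_rot"]).as_matrix();t=np.array(T[b])+[0,0,dz]
    tip=s["position"]+R[:,2]*.173
    print("clock",round(s["clock"],2),"tip",tip.round(4),"toolz",R[:,2].round(4),"err world",(t-tip).round(4),"shares",((R.T@(t-tip))/.25).round(4),"F",np.round(s["contact_force"],2),"q",np.round(s["qpos"],2))
E
python3 - <<'E'
from h import *
togo("jar",.03)
a=np.array([.245,.629]);b=np.array([.568,-.029]);u=(b-a)/np.linalg.norm(b-a)
for n in("top","scene"):
    w=cloud(np.load(f"{n}0.npz")).reshape(-1,3);w=w[~np.isnan(w[:,0])]
    s=(w[:,:2]-a)@u;l=np.abs((w[:,:2]-a)@np.array([-u[1],u[0]]))
    print(n,[(round(k,2),round(float(w[(s>=k)&(s<k+.05)&(l<.08)&(w[:,2]<.6),2].max(initial=-1)),3)) for k in np.arange(-.05,.8,.05)])
E
```

```text
clock 0.1 tip [0.2451 0.6285 0.2311] toolz [-4.0e-04 -1.1e-03 -1.0e+00] err world [ 0.3226 -0.6573 -0.0966] shares [-2.1576 -1.9802  0.3888] F [ 0.03  0.14 -0.06] q [-1.35  0.43  0.07  1.61 -0.03  1.11 -0.07]
top [(np.float64(-0.05), 0.019), (np.float64(0.0), 0.269), (np.float64(0.05), 0.3), (np.float64(0.1), 0.214), (np.float64(0.15), 0.008), (np.float64(0.2), 0.008), (np.float64(0.25), 0.008), (np.float64(0.3), 0.008), (np.float64(0.35), 0.009), (np.float64(0.4), 0.007), (np.float64(0.45), 0.018), (np.float64(0.5), 0.023), (np.float64(0.55), 0.028), (np.float64(0.6), 0.024), (np.float64(0.65), 0.068), (np.float64(0.7), 0.114), (np.float64(0.75), 0.11)]
scene [(np.float64(-0.05), 0.374), (np.float64(0.0), 0.384), (np.float64(0.05), 0.346), (np.float64(0.1), 0.211), (np.float64(0.15), 0.003), (np.float64(0.2), 0.003), (np.float64(0.25), 0.003), (np.float64(0.3), 0.004), (np.float64(0.35), 0.004), (np.float64(0.4), 0.004), (np.float64(0.45), 0.015), (np.float64(0.5), 0.021), (np.float64(0.55), 0.025), (np.float64(0.6), 0.023), (np.float64(0.65), 0.003), (np.float64(0.7), 0.108), (np.float64(0.75), 0.107)]
```

>>> {"fn": "carry_out", "kwargs": {
  "commands": [
    {"jaw": -1,"z": -0.25},
    {"jaw": -1,"z": -0.4},
    {"jaw": -1,"x": -0.16,"y": -0.15,"z": -0.4},
    {"jaw": -1,"x": -0.34,"y": -0.31,"z": -0.4},
    {"jaw": -1,"x": -0.52,"y": -0.48,"z": -0.4}
  ],
  "force": 20
}}

```text
invalid input at $.commands[0]: expected keys jaw, x, y, z, ax, ay, az
```

>>> {"fn": "carry_out", "kwargs": {
  "commands": [
    {"jaw": -1,"x": -0.17,"y": -0.15},
    {"jaw": -1,"x": -0.34,"y": -0.3},
    {"jaw": -1,"x": -0.5,"y": -0.45},
    {"jaw": -1,"x": -0.67,"y": -0.6},
    {"jaw": -1,"x": -0.82,"y": -0.75}
  ]
}}

```text
invalid input at $.commands[0]: expected keys jaw, x, y, z, ax, ay, az
```

```bash
python3 -c "
from h import *;togo('jar',.03)"
```

```text
clock 0.1 tip [0.2451 0.6285 0.2311] toolz [-4.0e-04 -1.1e-03 -1.0e+00] err world [ 0.3226 -0.6573 -0.0966] shares [-2.1576 -1.9802  0.3888] F [ 0.03  0.14 -0.06] q [-1.35  0.43  0.07  1.61 -0.03  1.11 -0.07]
```

All keys are needed.

>>> {"fn": "carry_out", "kwargs": {
  "commands": [
    {"jaw": -1,"x": 0,"y": 0,"z": -0.2,"ax": 0,"ay": 0,"az": 0},
    {"jaw": -1,"x": 0,"y": 0,"z": -0.4,"ax": 0,"ay": 0,"az": 0},
    {"jaw": -1,"x": -0.16,"y": -0.15,"z": -0.4,"ax": 0,"ay": 0,"az": 0},
    {"jaw": -1,"x": -0.34,"y": -0.31,"z": -0.4,"ax": 0,"ay": 0,"az": 0},
    {"jaw": -1,"x": -0.52,"y": -0.48,"z": -0.4,"ax": 0,"ay": 0,"az": 0}
  ],
  "force": 20
}}

```text
clock: 0.72
position: [0.3233, 0.4681, 0.5044]
ee_rot: [-0.58, -3.087, 0.001]
contact_force: [1.3, 1.0, 0.3]
finger_gap: 0.0
finger_force: 0.0
```

>>> {"fn": "carry_out", "kwargs": {
  "commands": [
    {"jaw": -1,"x": -0.17,"y": -0.15,"z": 0,"ax": 0,"ay": 0,"az": 0},
    {"jaw": -1,"x": -0.34,"y": -0.3,"z": 0,"ax": 0,"ay": 0,"az": 0},
    {"jaw": -1,"x": -0.5,"y": -0.45,"z": 0,"ax": 0,"ay": 0,"az": 0},
    {"jaw": -1,"x": -0.67,"y": -0.6,"z": 0,"ax": 0,"ay": 0,"az": 0},
    {"jaw": -1,"x": -0.82,"y": -0.75,"z": 0,"ax": 0,"ay": 0,"az": 0}
  ]
}}

```text
clock: 1.35
position: [0.4462, 0.2187, 0.5046]
ee_rot: [-0.581, -3.087, 0.0]
contact_force: [0.6, 0.5, 0.1]
finger_gap: -0.0003
finger_force: 0.0
```

```bash
python3 -c "
from h import *;togo('jar',.03)"
```

```text
clock 1.35 tip [0.4461 0.2187 0.3316] toolz [-1.e-04 -0.e+00 -1.e+00] err world [ 0.1216 -0.2475 -0.1971] shares [-0.813  -0.7452  0.7884] F [0.6  0.52 0.12] q [-0.91  0.04  0.34  1.88 -0.01  1.22  0.63]
```

>>> {"fn": "carry_out", "kwargs": {
  "commands": [
    {"jaw": -1,"x": -0.17,"y": -0.15,"z": 0.08,"ax": 0,"ay": 0,"az": 0},
    {"jaw": -1,"x": -0.34,"y": -0.3,"z": 0.16,"ax": 0,"ay": 0,"az": 0},
    {"jaw": -1,"x": -0.5,"y": -0.45,"z": 0.24,"ax": 0,"ay": 0,"az": 0},
    {"jaw": -1,"x": -0.66,"y": -0.6,"z": 0.32,"ax": 0,"ay": 0,"az": 0},
    {"jaw": -1,"x": -0.81,"y": -0.744,"z": 0.4,"ax": 0,"ay": 0,"az": 0}
  ]
}}

```text
clock: 1.98
position: [0.5671, -0.0279, 0.404]
ee_rot: [0.581, 3.087, -0.0]
contact_force: [1.3, 1.5, 0.9]
finger_gap: -0.0002
finger_force: 0.0
```

>>> {"fn": "carry_out", "kwargs": {
  "commands": [
    {"jaw": -1,"x": 0,"y": 0,"z": 0.12,"ax": 0,"ay": 0,"az": 0},
    {"jaw": -1,"x": 0,"y": 0,"z": 0.24,"ax": 0,"ay": 0,"az": 0},
    {"jaw": -1,"x": 0,"y": 0,"z": 0.32,"ax": 0,"ay": 0,"az": 0},
    {"jaw": -1,"x": 0,"y": 0,"z": 0.36,"ax": 0,"ay": 0,"az": 0},
    {"jaw": -1,"x": 0,"y": 0,"z": 0.36,"ax": 0,"ay": 0,"az": 0}
  ]
}}

```text
clock: 2.6
position: [0.5666, -0.0262, 0.3144]
ee_rot: [-0.581, -3.087, 0.001]
contact_force: [0.2, -0.4, 1.0]
finger_gap: 0.0003
finger_force: 0.0
```

```bash
python3 -c "
from h import *;togo('jar',0)
from station import get_image
g=get_image('wrist');cv2.imwrite('pics/w1.png',g['frame'])"
```

```text
clock 2.6 tip [ 0.5664 -0.0262  0.1414] toolz [-9.e-04 -3.e-04 -1.e+00] err world [ 0.0013 -0.0026 -0.0369] shares [-0.0085 -0.0076  0.1477] F [ 0.2  -0.39  1.05] q [-0.48  0.39  0.51  1.96 -0.25  0.86  1.37]
```

View pics/w1.png

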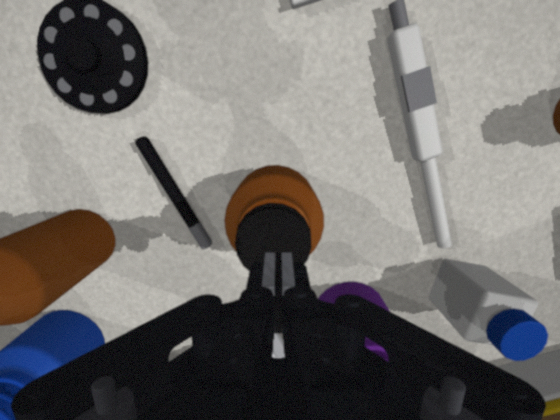

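The closed fingertips are centred over the amber jar's stopper, about (275,240) in the wrist view. I'll make a small correction and close in.

>>> {"fn": "carry_out", "kwargs": {
  "commands": [
    {"jaw": -1,"x": -0.007,"y": -0.006,"z": 0.04,"ax": 0,"ay": 0,"az": 0},
    {"jaw": -1,"x": -0.007,"y": -0.006,"z": 0.08,"ax": 0,"ay": 0,"az": 0},
    {"jaw": -1,"x": -0.007,"y": -0.006,"z": 0.11,"ax": 0,"ay": 0,"az": 0},
    {"jaw": -1,"x": -0.007,"y": -0.006,"z": 0.12,"ax": 0,"ay": 0,"az": 0},
    {"jaw": -1,"x": -0.007,"y": -0.006,"z": 0.12,"ax": 0,"ay": 0,"az": 0}
  ]
}}

```text
clock: 3.28
position: [0.5678, -0.0283, 0.2846]
ee_rot: [-0.581, -3.087, 0.0]
contact_force: [1.0, -0.3, 1.0]
finger_gap: -0.0001
finger_force: 0.0
```

>>> {"fn": "carry_out", "kwargs": {
  "commands": [
    {"jaw": -1,"x": 0,"y": 0,"z": 0.006,"ax": 0,"ay": 0,"az": 0},
    {"jaw": -1,"x": 0,"y": 0,"z": 0.012,"ax": 0,"ay": 0,"az": 0},
    {"jaw": -1,"x": 0,"y": 0,"z": 0.018,"ax": 0,"ay": 0,"az": 0},
    {"jaw": -1,"x": 0,"y": 0,"z": 0.024,"ax": 0,"ay": 0,"az": 0},
    {"jaw": -1,"x": 0,"y": 0,"z": 0.03,"ax": 0,"ay": 0,"az": 0}
  ]
}}

```text
clock: 3.9
position: [0.5678, -0.0283, 0.2772]
ee_rot: [-0.581, -3.087, -0.0]
contact_force: [0.0, -0.1, 2.4]
finger_gap: -0.0003
finger_force: 1.5
```

```bash
python3 -c "
from h import *;togo('jar',0)"
```

```text
clock 3.9 tip [ 0.5678 -0.0283  0.1042] toolz [-0.  0. -1.] err world [-0.0001 -0.0005  0.0003] shares [-0.0005 -0.0021 -0.0013] F [ 0.   -0.14  2.39] q [-0.45  0.44  0.49  1.98 -0.29  0.79  1.4 ]
```

>>> {"fn": "carry_out", "kwargs": {
  "commands": [
    {"jaw": -1,"x": 0,"y": 0,"z": 0.004,"ax": 0,"ay": 0,"az": 0},
    {"jaw": -1,"x": 0,"y": 0,"z": 0.008,"ax": 0,"ay": 0,"az": 0},
    {"jaw": -1,"x": 0,"y": 0,"z": 0.012,"ax": 0,"ay": 0,"az": 0},
    {"jaw": -1,"x": 0,"y": 0,"z": 0.016,"ax": 0,"ay": 0,"az": 0},
    {"jaw": -1,"x": 0,"y": 0,"z": 0.02,"ax": 0,"ay": 0,"az": 0}
  ]
}}

```text
clock: 4.53
position: [0.5678, -0.0282, 0.2721]
ee_rot: [-0.581, -3.087, 0.0]
contact_force: [-1.2, 0.4, 3.0]
finger_gap: 0.0003
finger_force: 1.5
```

>>> {"fn": "carry_out", "kwargs": {
  "commands": [
    {"jaw": -1,"x": 0,"y": 0,"z": 0.004,"ax": 0,"ay": 0,"az": 0},
    {"jaw": -1,"x": 0,"y": 0,"z": 0.007,"ax": 0,"ay": 0,"az": 0},
    {"jaw": -1,"x": 0,"y": 0,"z": 0.01,"ax": 0,"ay": 0,"az": 0},
    {"jaw": -1,"x": 0,"y": 0,"z": 0.012,"ax": 0,"ay": 0,"az": 0},
    {"jaw": -1,"x": 0,"y": 0,"z": 0.012,"ax": 0,"ay": 0,"az": 0}
  ]
}}

```text
clock: 5.15
position: [0.5678, -0.0283, 0.2693]
ee_rot: [0.581, 3.087, 0.0]
contact_force: [-1.4, 1.5, 5.1]
finger_gap: 0.0
finger_force: 2.7
```

>>> {"fn": "carry_out", "kwargs": {
  "commands": [
    {"jaw": -1,"x": 0,"y": 0,"z": 0.002,"ax": 0,"ay": 0,"az": 0},
    {"jaw": -1,"x": 0,"y": 0,"z": 0.004,"ax": 0,"ay": 0,"az": 0},
    {"jaw": -1,"x": 0,"y": 0,"z": 0.006,"ax": 0,"ay": 0,"az": 0},
    {"jaw": -1,"x": 0,"y": 0,"z": 0.006,"ax": 0,"ay": 0,"az": 0},
    {"jaw": -1,"x": 0,"y": 0,"z": 0.006,"ax": 0,"ay": 0,"az": 0}
  ]
}}

```text
clock: 5.78
position: [0.5678, -0.0283, 0.268]
ee_rot: [0.581, 3.087, 0.0]
contact_force: [-2.9, -0.1, 8.3]
finger_gap: 0.0002
finger_force: 4.3
```

Home: 8.6 N at a tip height of 95 mm puts the unpressed top at about 98.4 mm. Next I'll rise and move to the tall bottle.

>>> {"fn": "carry_out", "kwargs": {
  "commands": [
    {"jaw": -1,"x": 0,"y": 0,"z": -0.03,"ax": 0,"ay": 0,"az": 0},
    {"jaw": -1,"x": 0,"y": 0,"z": -0.13,"ax": 0,"ay": 0,"az": 0},
    {"jaw": -1,"x": 0,"y": 0,"z": -0.3,"ax": 0,"ay": 0,"az": 0},
    {"jaw": -1,"x": 0,"y": 0,"z": -0.46,"ax": 0,"ay": 0,"az": 0},
    {"jaw": -1,"x": 0,"y": 0,"z": -0.54,"ax": 0,"ay": 0,"az": 0}
  ]
}}

```text
clock: 6.4
position: [0.5679, -0.0285, 0.4049]
ee_rot: [0.581, 3.085, 0.001]
contact_force: [0.5, -0.5, -1.4]
finger_gap: -0.0001
finger_force: 0.0
```

>>> {"fn": "carry_out", "kwargs": {
  "commands": [
    {"jaw": -1,"x": -0.03,"y": -0.18,"z": 0,"ax": 0,"ay": 0,"az": 0},
    {"jaw": -1,"x": -0.06,"y": -0.36,"z": 0,"ax": 0,"ay": 0,"az": 0},
    {"jaw": -1,"x": -0.09,"y": -0.54,"z": 0,"ax": 0,"ay": 0,"az": 0},
    {"jaw": -1,"x": -0.12,"y": -0.7,"z": 0,"ax": 0,"ay": 0,"az": 0},
    {"jaw": -1,"x": -0.136,"y": -0.774,"z": 0,"ax": 0,"ay": 0,"az": 0}
  ]
}}

```text
clock: 7.02
position: [0.5281, -0.2233, 0.4029]
ee_rot: [-0.585, -3.087, 0.001]
contact_force: [0.8, 0.7, -0.6]
finger_gap: 0.0
finger_force: 0.0
```

```bash
python3 -c "
from h import *;togo('tall',0)
from station import get_image
g=get_image('top');np.savez('top1.npz',**g)
w=cloud(g).reshape(-1,3)
for b in T:
    t=np.array(T[b]);q=w[(np.hypot(*(w[:,:2]-t[:2]).T)<.03)&(abs(w[:,2]-t[2])<.012)];print(b,len(q),q.size and np.median(q,0).round(4))
"
```

```text
clock 7.03 tip [ 0.5281 -0.2234  0.2299] toolz [-1.e-04 -6.e-04 -1.e+00] err world [ 0.001   0.0022 -0.0637] shares [-0.0005  0.0098  0.2549] F [ 0.78  0.74 -0.64] q [-0.23  0.3   0.64  1.87 -0.21  1.04  1.69]
jar 350 [ 0.5677 -0.0285  0.098 ]
tall 160 [ 0.523  -0.2145  0.1666]
vial 176 [0.5846 0.261  0.0825]
```

The jar's top now reads 0.098 m at the same spot, so it is home and hasn't moved. Next is the tall bottle.

>>> {"fn": "carry_out", "kwargs": {
  "commands": [
    {"jaw": -1,"x": 0,"y": 0,"z": 0.06,"ax": 0,"ay": 0,"az": 0},
    {"jaw": -1,"x": 0,"y": 0,"z": 0.13,"ax": 0,"ay": 0,"az": 0},
    {"jaw": -1,"x": 0,"y": 0,"z": 0.18,"ax": 0,"ay": 0,"az": 0},
    {"jaw": -1,"x": 0,"y": 0,"z": 0.21,"ax": 0,"ay": 0,"az": 0},
    {"jaw": -1,"x": 0,"y": 0,"z": 0.21,"ax": 0,"ay": 0,"az": 0}
  ]
}}

```text
clock: 7.7
position: [0.5291, -0.2207, 0.3496]
ee_rot: [-0.58, -3.087, 0.0]
contact_force: [-0.2, -0.6, 0.1]
finger_gap: 0.0001
finger_force: 0.0
```

```bash
python3 -c "
from h import *;togo('tall',0)"
```

```text
clock 7.7 tip [ 0.529  -0.2207  0.1766] toolz [-0.001 -0.    -1.   ] err world [ 0.0001 -0.0005 -0.0104] shares [-0.0013 -0.0018  0.0418] F [-0.22 -0.58  0.06] q [-0.2   0.37  0.61  1.92 -0.26  0.94  1.73]
```

>>> {"fn": "carry_out", "kwargs": {
  "commands": [
    {"jaw": -1,"x": 0,"y": 0,"z": 0.012,"ax": 0,"ay": 0,"az": 0},
    {"jaw": -1,"x": 0,"y": 0,"z": 0.024,"ax": 0,"ay": 0,"az": 0},
    {"jaw": -1,"x": 0,"y": 0,"z": 0.034,"ax": 0,"ay": 0,"az": 0},
    {"jaw": -1,"x": 0,"y": 0,"z": 0.04,"ax": 0,"ay": 0,"az": 0},
    {"jaw": -1,"x": 0,"y": 0,"z": 0.044,"ax": 0,"ay": 0,"az": 0}
  ]
}}

```text
clock: 8.32
position: [0.5292, -0.2209, 0.3393]
ee_rot: [0.581, 3.087, 0.0]
contact_force: [-0.9, 0.6, 3.2]
finger_gap: 0.0001
finger_force: 1.5
```

>>> {"fn": "carry_out", "kwargs": {
  "commands": [
    {"jaw": -1,"x": 0,"y": 0,"z": 0.004,"ax": 0,"ay": 0,"az": 0},
    {"jaw": -1,"x": 0,"y": 0,"z": 0.008,"ax": 0,"ay": 0,"az": 0},
    {"jaw": -1,"x": 0,"y": 0,"z": 0.012,"ax": 0,"ay": 0,"az": 0},
    {"jaw": -1,"x": 0,"y": 0,"z": 0.016,"ax": 0,"ay": 0,"az": 0},
    {"jaw": -1,"x": 0,"y": 0,"z": 0.02,"ax": 0,"ay": 0,"az": 0}
  ]
}}

```text
clock: 8.95
position: [0.5292, -0.2209, 0.3342]
ee_rot: [0.581, 3.087, -0.0]
contact_force: [-0.5, 1.3, 3.8]
finger_gap: -0.0003
finger_force: 1.5
```

>>> {"fn": "carry_out", "kwargs": {
  "commands": [
    {"jaw": -1,"x": 0,"y": 0,"z": 0.003,"ax": 0,"ay": 0,"az": 0},
    {"jaw": -1,"x": 0,"y": 0,"z": 0.006,"ax": 0,"ay": 0,"az": 0},
    {"jaw": -1,"x": 0,"y": 0,"z": 0.008,"ax": 0,"ay": 0,"az": 0},
    {"jaw": -1,"x": 0,"y": 0,"z": 0.01,"ax": 0,"ay": 0,"az": 0},
    {"jaw": -1,"x": 0,"y": 0,"z": 0.01,"ax": 0,"ay": 0,"az": 0}
  ]
}}

```text
clock: 9.57
position: [0.5292, -0.2209, 0.3318]
ee_rot: [0.581, 3.087, -0.0]
contact_force: [-1.7, 0.8, 4.3]
finger_gap: -0.0
finger_force: 2.2
```

>>> {"fn": "carry_out", "kwargs": {
  "commands": [
    {"jaw": -1,"x": 0,"y": 0,"z": 0.002,"ax": 0,"ay": 0,"az": 0},
    {"jaw": -1,"x": 0,"y": 0,"z": 0.004,"ax": 0,"ay": 0,"az": 0},
    {"jaw": -1,"x": 0,"y": 0,"z": 0.006,"ax": 0,"ay": 0,"az": 0},
    {"jaw": -1,"x": 0,"y": 0,"z": 0.007,"ax": 0,"ay": 0,"az": 0},
    {"jaw": -1,"x": 0,"y": 0,"z": 0.007,"ax": 0,"ay": 0,"az": 0}
  ]
}}

```text
clock: 10.2
position: [0.5292, -0.221, 0.3302]
ee_rot: [0.581, 3.087, 0.0]
contact_force: [-1.3, 0.9, 8.2]
finger_gap: 0.0002
finger_force: 4.0
```

Home as well (8 N at a tip height of 157 mm). Rise and move across to the vial.

>>> {"fn": "carry_out", "kwargs": {
  "commands": [
    {"jaw": -1,"x": 0,"y": 0,"z": -0.03,"ax": 0,"ay": 0,"az": 0},
    {"jaw": -1,"x": 0,"y": 0,"z": -0.12,"ax": 0,"ay": 0,"az": 0},
    {"jaw": -1,"x": 0,"y": 0,"z": -0.22,"ax": 0,"ay": 0,"az": 0},
    {"jaw": -1,"x": 0,"y": 0,"z": -0.28,"ax": 0,"ay": 0,"az": 0},
    {"jaw": -1,"x": 0.02,"y": 0.08,"z": -0.3,"ax": 0,"ay": 0,"az": 0}
  ]
}}

```text
clock: 10.82
position: [0.5315, -0.2014, 0.4059]
ee_rot: [0.584, 3.086, -0.001]
contact_force: [0.4, 0.3, -0.5]
finger_gap: -0.0001
finger_force: 0.0
```

>>> {"fn": "carry_out", "kwargs": {
  "commands": [
    {"jaw": -1,"x": 0.05,"y": 0.18,"z": 0,"ax": 0,"ay": 0,"az": 0},
    {"jaw": -1,"x": 0.1,"y": 0.37,"z": 0,"ax": 0,"ay": 0,"az": 0},
    {"jaw": -1,"x": 0.15,"y": 0.56,"z": 0,"ax": 0,"ay": 0,"az": 0},
    {"jaw": -1,"x": 0.2,"y": 0.75,"z": 0,"ax": 0,"ay": 0,"az": 0},
    {"jaw": -1,"x": 0.25,"y": 0.94,"z": 0,"ax": 0,"ay": 0,"az": 0}
  ]
}}

```text
clock: 11.45
position: [0.5588, 0.0429, 0.4049]
ee_rot: [-0.58, -3.087, -0.0]
contact_force: [-0.2, -0.2, -0.1]
finger_gap: 0.0001
finger_force: 0.0
```

>>> {"fn": "carry_out", "kwargs": {
  "commands": [
    {"jaw": -1,"x": 0.05,"y": 0.19,"z": 0,"ax": 0,"ay": 0,"az": 0},
    {"jaw": -1,"x": 0.1,"y": 0.38,"z": 0,"ax": 0,"ay": 0,"az": 0},
    {"jaw": -1,"x": 0.15,"y": 0.57,"z": 0,"ax": 0,"ay": 0,"az": 0},
    {"jaw": -1,"x": 0.19,"y": 0.75,"z": 0,"ax": 0,"ay": 0,"az": 0},
    {"jaw": -1,"x": 0.217,"y": 0.863,"z": 0,"ax": 0,"ay": 0,"az": 0}
  ]
}}

```text
clock: 12.08
position: [0.5865, 0.2643, 0.4045]
ee_rot: [-0.578, -3.087, 0.001]
contact_force: [0.1, -0.1, 0.8]
finger_gap: -0.0001
finger_force: 0.0
```

```bash
python3 -c "
from h import *;togo('vial',0)
from station import get_image
g=get_image('top');np.savez('top2.npz',**g)
w=cloud(g).reshape(-1,3)
for b in T:
    t=np.array(T[b]);q=w[(np.hypot(*(w[:,:2]-t[:2]).T)<.03)&(abs(w[:,2]-t[2])<.012)];print(b,len(q),q.size and np.median(q,0).round(4))
g=get_image('wrist');cv2.imwrite('pics/w2.png',g['frame'])
"
```

```text
clock 12.07 tip [0.5864 0.2642 0.2315] toolz [-7.e-04 -3.e-04 -1.e+00] err world [ 0.0004 -0.0027 -0.15  ] shares [-0.0057 -0.0093  0.5999] F [ 0.14 -0.13  0.79] q [-0.86  0.4   0.45  1.7  -0.19  1.09  0.85]
jar 346 [ 0.5676 -0.0285  0.0981]
tall 237 [ 0.5298 -0.2207  0.1597]
vial 68 [0.579  0.2515 0.0822]
```

View pics/w2.png

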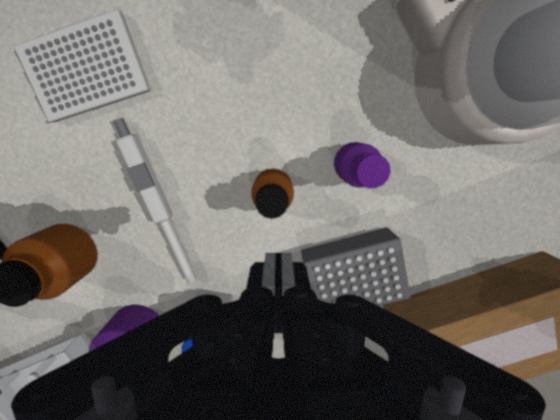

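Jar and tall bottle are both home and in place. The amber vial's stopper is at (272,200), in line with the fingers, and the purple one is clear to the right. Descending.

>>> {"fn": "carry_out", "kwargs": {
  "commands": [
    {"jaw": -1,"x": 0,"y": 0,"z": 0.12,"ax": 0,"ay": 0,"az": 0},
    {"jaw": -1,"x": 0,"y": 0,"z": 0.26,"ax": 0,"ay": 0,"az": 0},
    {"jaw": -1,"x": 0,"y": 0,"z": 0.4,"ax": 0,"ay": 0,"az": 0},
    {"jaw": -1,"x": 0,"y": 0,"z": 0.5,"ax": 0,"ay": 0,"az": 0},
    {"jaw": -1,"x": 0,"y": 0,"z": 0.53,"ax": 0,"ay": 0,"az": 0}
  ]
}}

```text
clock: 12.8
position: [0.5866, 0.2605, 0.2712]
ee_rot: [-0.583, -3.086, 0.003]
contact_force: [-0.4, -0.5, 1.4]
finger_gap: -0.0002
finger_force: 0.0
```

```bash
python3 -c "
from h import *;togo('vial',0)
from station import get_image
g=get_image('wrist');cv2.imwrite('pics/w3.png',g['frame'])
w=cloud(g).reshape(-1,3);t=np.array(T['vial']);q=w[(np.hypot(*(w[:,:2]-t[:2]).T)<.03)&(abs(w[:,2]-t[2])<.006)];print(len(q),q.size and (np.median(q,0).round(4),cv2.minEnclosingCircle(q[:,:2].astype(np.float32))))
"
```

```text
clock 12.8 tip [0.5863 0.2602 0.0982] toolz [-0.0019 -0.0018 -1.    ] err world [ 0.0005  0.0013 -0.0167] shares [-0.0002  0.0057  0.0666] F [-0.37 -0.53  1.43] q [-0.81  0.54  0.39  1.81 -0.27  0.84  0.91]
1490 (array([0.5796, 0.2645, 0.0823]), ((0.5860106945037842, 0.2606161832809448), 0.017071591690182686))
```

View pics/w3.png

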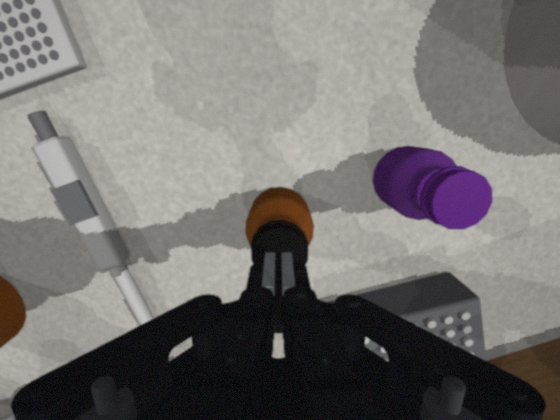

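The fingers are centred over the vial's stopper, about (279,240), within 1 mm. Pressing.

>>> {"fn": "carry_out", "kwargs": {
  "commands": [
    {"jaw": -1,"x": 0,"y": 0,"z": 0.015,"ax": 0,"ay": 0,"az": 0},
    {"jaw": -1,"x": 0,"y": 0,"z": 0.03,"ax": 0,"ay": 0,"az": 0},
    {"jaw": -1,"x": 0,"y": 0,"z": 0.042,"ax": 0,"ay": 0,"az": 0},
    {"jaw": -1,"x": 0,"y": 0,"z": 0.052,"ax": 0,"ay": 0,"az": 0},
    {"jaw": -1,"x": 0,"y": 0,"z": 0.06,"ax": 0,"ay": 0,"az": 0}
  ]
}}

```text
clock: 13.48
position: [0.5867, 0.2619, 0.2574]
ee_rot: [-0.581, -3.087, 0.0]
contact_force: [-0.7, -0.4, -0.1]
finger_gap: 0.0001
finger_force: 0.0
```

>>> {"fn": "carry_out", "kwargs": {
  "commands": [
    {"jaw": -1,"x": 0,"y": 0,"z": 0.005,"ax": 0,"ay": 0,"az": 0},
    {"jaw": -1,"x": 0,"y": 0,"z": 0.01,"ax": 0,"ay": 0,"az": 0},
    {"jaw": -1,"x": 0,"y": 0,"z": 0.015,"ax": 0,"ay": 0,"az": 0},
    {"jaw": -1,"x": 0,"y": 0,"z": 0.02,"ax": 0,"ay": 0,"az": 0},
    {"jaw": -1,"x": 0,"y": 0,"z": 0.025,"ax": 0,"ay": 0,"az": 0}
  ]
}}

```text
clock: 14.1
position: [0.5868, 0.2619, 0.2512]
ee_rot: [0.581, 3.087, 0.0]
contact_force: [-0.5, -0.4, 2.6]
finger_gap: -0.0003
finger_force: 1.5
```

```bash
python3 -c "
from h import *;togo('vial',0)"
```

```text
clock 14.1 tip [0.5868 0.2619 0.0782] toolz [ 0.  0. -1.] err world [ 0.     -0.0004  0.0033] shares [-0.0007 -0.0015 -0.0132] F [-0.5  -0.44  2.62] q [-0.8   0.57  0.38  1.82 -0.28  0.81  0.92]
```

Contact. From 78.2 mm I'll go to about 71 mm.

>>> {"fn": "carry_out", "kwargs": {
  "commands": [
    {"jaw": -1,"x": 0,"y": 0,"z": 0.004,"ax": 0,"ay": 0,"az": 0},
    {"jaw": -1,"x": 0,"y": 0,"z": 0.008,"ax": 0,"ay": 0,"az": 0},
    {"jaw": -1,"x": 0,"y": 0,"z": 0.012,"ax": 0,"ay": 0,"az": 0},
    {"jaw": -1,"x": 0,"y": 0,"z": 0.016,"ax": 0,"ay": 0,"az": 0},
    {"jaw": -1,"x": 0,"y": 0,"z": 0.02,"ax": 0,"ay": 0,"az": 0}
  ]
}}

```text
clock: 14.72
position: [0.5868, 0.2619, 0.2462]
ee_rot: [0.581, 3.087, -0.0]
contact_force: [-1.0, -0.8, 3.1]
finger_gap: -0.0001
finger_force: 1.7
```

>>> {"fn": "carry_out", "kwargs": {
  "commands": [
    {"jaw": -1,"x": 0,"y": 0,"z": 0.002,"ax": 0,"ay": 0,"az": 0},
    {"jaw": -1,"x": 0,"y": 0,"z": 0.004,"ax": 0,"ay": 0,"az": 0},
    {"jaw": -1,"x": 0,"y": 0,"z": 0.006,"ax": 0,"ay": 0,"az": 0},
    {"jaw": -1,"x": 0,"y": 0,"z": 0.008,"ax": 0,"ay": 0,"az": 0},
    {"jaw": -1,"x": 0,"y": 0,"z": 0.008,"ax": 0,"ay": 0,"az": 0}
  ]
}}

```text
clock: 15.35
position: [0.5868, 0.2619, 0.2444]
ee_rot: [0.581, 3.087, 0.0]
contact_force: [-2.1, 0.5, 7.3]
finger_gap: 0.0001
finger_force: 3.8
```

>>> {"fn": "carry_out", "kwargs": {
  "commands": [
    {"jaw": -1,"x": 0,"y": 0,"z": -0.03,"ax": 0,"ay": 0,"az": 0},
    {"jaw": -1,"x": 0,"y": 0,"z": -0.13,"ax": 0,"ay": 0,"az": 0},
    {"jaw": -1,"x": 0,"y": 0,"z": -0.3,"ax": 0,"ay": 0,"az": 0},
    {"jaw": -1,"x": 0,"y": 0,"z": -0.5,"ax": 0,"ay": 0,"az": 0},
    {"jaw": -1,"x": 0,"y": 0,"z": -0.65,"ax": 0,"ay": 0,"az": 0}
  ]
}}

```text
clock: 15.98
position: [0.5867, 0.2617, 0.409]
ee_rot: [0.581, 3.087, 0.001]
contact_force: [0.4, -0.1, -0.3]
finger_gap: -0.0002
finger_force: 0.0
```

>>> {"fn": "carry_out", "kwargs": {
  "commands": [
    {"jaw": -1,"x": 0,"y": 0,"z": -0.05,"ax": 0,"ay": 0,"az": 0},
    {"jaw": -1,"x": 0,"y": 0,"z": -0.1,"ax": 0,"ay": 0,"az": 0},
    {"jaw": -1,"x": 0,"y": 0,"z": -0.1,"ax": 0,"ay": 0,"az": 0},
    {"jaw": -1,"x": 0,"y": 0,"z": -0.1,"ax": 0,"ay": 0,"az": 0},
    {"jaw": -1,"x": 0,"y": 0,"z": -0.1,"ax": 0,"ay": 0,"az": 0}
  ]
}}

```text
clock: 16.6
position: [0.5867, 0.2619, 0.4308]
ee_rot: [-0.581, -3.087, 0.002]
contact_force: [-0.2, -0.0, -0.4]
finger_gap: 0.0002
finger_force: 0.0
```

```bash
python3 -c "
from h import *
from station import get_image
for n in('top','scene','wrist'):
  g=get_image(n);w=cloud(g).reshape(-1,3)
  if n=='scene': cv2.imwrite('pics/end.png',g['frame'])
  for b in T:
    t=np.array(T[b]);q=w[(np.hypot(*(w[:,:2]-t[:2]).T)<.03)&(abs(w[:,2]-t[2])<.012)];print(n,b,len(q),q.size and np.median(q,0).round(4))
"
```

```text
top jar 348 [ 0.5676 -0.0285  0.0981]
top tall 236 [ 0.5297 -0.2202  0.1603]
top vial 80 [0.5817 0.2552 0.0741]
scene jar 339 [ 0.5692 -0.0304  0.0976]
scene tall 245 [ 0.531  -0.2218  0.1591]
scene vial 90 [0.5877 0.2587 0.0731]
wrist jar 1420 [ 0.5667 -0.0276  0.0978]
wrist tall 0 0
wrist vial 687 [0.5858 0.2606 0.0737]
```

View pics/end.png

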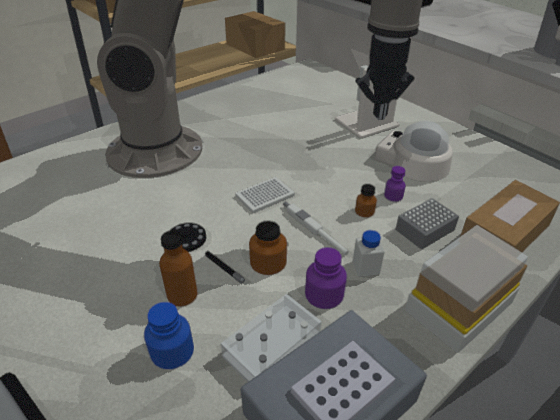

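All three stoppers sit at their home heights (98, 160 and 74 mm). Everything stands where it was, with the jar at (268,248), the tall bottle at (178,270) and the vial at (367,200) in the scene view.

```bash
python3 -c "
from station import ctrl;print(ctrl.sign_off())"
```

```text
the job is handed in; nothing more can be done
None
```

All three stoppers were pressed fully home in the order jar, tall bottle, vial, with the last press readings at about 7–9 N; the final pictures show nothing else moved, and the job was handed in at about 17 s.

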